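# Blue filter and instruments for a seed dissection

### The arm

A 6-joint arm with a two-finger parallel gripper is mounted at the origin on the work surface. World frame = base frame: x ahead of the robot, y to its left, z up, the work surface at z = 0. Lengths are in m, angles in rad, forces in N, time in s.
With the tool pointing down it reaches from about 0.375 to 0.9 m from the base axis. Payload 3.1 kg.
Tool frame: the origin (TCP) lies midway between the tips of the shut fingers; the grasp point (between the pads) lies 19 mm behind it (bot.pinch_z is the distance from the TCP to the grasp point, in m); z points along the fingers, y is the line along which they close (so a half turn about z gives the same grasp; the last joint's range is limited). The gripper opens to 87 mm and grips with 3 to 60 N. Pads are 19 mm wide; open, the fingers measure 117 mm over their backs; the gripper's body (75 mm by 190 mm) begins 51 mm behind the grasp point.
Start: joints at [-1.421, 0.527, 1.433, -0, 1.181, -0.178], TCP at [0.201, -0.592, 0.223] pointing down, gripper open.
Joint ranges: [-3.08, 3.08], [-0.75, 2.2], [0.22, 2.44], [-1.43, 4.57], [0, 2.65], [-2.85, 2.85]. Speed limits (rad/s): [2.79, 2.79, 3.14, 3.14, 3.14, 3.14].

### API

Orientations are given as a unit quaternion [x, y, z, w].
In Python, from bench import read_state, imaging, bot gives the robot as it stands.
- The arm moves only by the tool send_rows, never from a script. Its argument "rows" is text: rows parted by semicolons, each of 5 numbers parted by spaces: the gripper's target within -1 to 1 (shut at 1, half-way at 0, fully open at -1), then the shift along the tool's x, y, z each as a share of 0.25 m, from -1 to 1, then the turn about the tool's z as a share of 2 pi rad, from -1 to 1. A call has 1 to 8 rows; each row is the pose to reach, as a shift and turn from the pose commanded when the call began, along the tool's axes at that moment, turning the shorter way round; what a row does not reach only later rows make up. A row lasts 1/10 s, in which the tool goes at most 50 mm and 8.59 degrees, less where a joint would pass 70% of its speed; a pose out of reach is approached as far as the arm can. A call with a number of a shift or a turn outside -1 to 1 is refused whole. A call with a gripper value outside its range is refused whole. The fingers move at their own pace and stop on an object; the grip force is fixed at half the most. Time passes only in rows, so rows that repeat a pose let the fingers close. It gives the time, the measured TCP pose, the force, the opening and the grip force at its end, in the units of the state.
- read_state(): the state, without advancing time (a new reading comes with each control period).
- imaging.camera(name): name is "scene" or "top" or "wrist"; returns a dict with "img" (420x560x3 uint8, red, green, blue), "z_map" (420x560 float32, m along the optical axis (not along the pixel's ray), 0 where there is no reading), "fov_y" (degrees; the focal length in pixels is half the picture's height over the tangent of half this angle, whatever the lens; pixels are square), "cx", "cy" (the principal point, pixels), "k1" (the pictures are not rectified: a ray, as slopes to the right and down, at radius r is drawn at 1 + k1 r^2 times it, then the intrinsics apply), "rvec" (rotation vector, rad) and "tvec" (3), from world to camera coordinates, as OpenCV has them. Camera axes: x right, y down, z forward; pixel columns grow to the right and rows downward; lengths in m; the calibration is good to about 2 mm. A picture is of the moment at which its call begins.
- bot.hand_in(): hands the job in; it is judged then, once.
Trained networks look in a picture, given as the dict that the camera call returned (one of the last four; its "shot" number tells which), for a name from the list of things; names that differ only in an ending like _2 or _b are one class to them, and where a whole thing is asked for, a point or a joint stands for the part that bears it (a point fixed in the world has none). Each returns a list of dicts, best first, with "score" (0 to 1); they miss things now and then, are a little off and sometimes report something else, mostly with a low value. They report only what shows in the picture. A call takes as long as a camera call. They do not tell look-alikes from the thing itself.
- imaging.boxes_of(picture, label): "at" ([x, y, z] in m, in the coordinates of the camera as it stood for that picture, good to about 4 mm: the middle of the surface that is visible of it).
- imaging.pinpoint(picture, label): "at" ([x, y, z] in m, in the coordinates of the camera as it stood for that picture, good to about 4 mm: a listed point, or the origin of a listed thing).
The state is a dict: "time_s": time; "q": joint angles; "qvel": joint speeds; "joint_efforts": joint torques, N m; "tcp_pos": TCP position; "orientation": TCP orientation; "ft_force": force on the tool from outside, world axes, zero at the start; "moment": the same for the moment, N m; "gripper_width": opening from 0.0 (shut) to 1.0 (fully open); "gripper_force": force on a finger pad.
Only numpy, scipy, OpenCV 4.12 (cv2) and the standard library are available. Lean on these libraries where they do the work, as an engineer would, in place of code of your own. Each camera call takes 0.05 s, during which the arm holds its last target. There are 200 camera calls.

### The job

Set up the stereo microscope for dissecting the next seed. Squeeze the red latch tab on the filter slide's grip and draw the slide out one stop, from the clear to the blue filter, so that the latch springs back into its notch; never force the latch and do not knock the microscope's head. Lay the steel forceps and the yellow-handled needle gently into the tray's combs in order of use, counted from the microscope's end (forceps, needle, then the spatula that is already there), all tips pointing the same way as the spatula's, and leave everything else where it is.

Things in the scene. Friction and masses are not known exactly. Their poses are not given: they have to be found in the camera images.
- microscope: Stereo microscope, fixed, to the robot's left. Grey light base 290 (x) x 200 (y) x 62 mm high; origin at the centre of its underside, x axis from its front (operator's side) to its rear; the front looks roughly to the robot's right (-y world). Steel pole at the rear, glass stage plate in the top. The filter slide is drawn out straight to the front (-x) from a slot in the front face (x = -145 mm).
- microscope_head: Optical head on the pole (frame of microscope). Objective 172 mm above the bench; two black eyepieces slope forward over the base's front and the slide's grip, to x = -205 mm, y = +-52 mm, from 270 to 410 mm high. A tool standing upright over the grip would hit them: come in tilted 35 to 45 degrees, the gripper's body leaning out to the front (-x).
- filter_grip (a point): Pinch point of the slide's grip, 38 mm up, 42 mm before the base's front at the first stop; moves with the slide; axes of microscope. Grip 40 mm long (x, centred here), 20 to 52 mm above the bench, pinched along y: fixed black block, face at y = +16 mm; red latch tab, outer face at y = -24 mm free, -16 mm pressed home (then 32 mm wide, centred here). Nothing stands beside it.
- filter_slide (a joint): Filter slide, m: 0 at the first stop (clear filter over the lamp), grows as it is drawn out to the front. Notched stops 40 mm apart: 0 clear, 0.040 blue, 0.080 amber; the latch has about 2.5 mm of play each way in a notch. Runs with about 2 N of friction. Locked in a stop until the tab is pressed.
- filter_tab (a joint): Red latch tab, m: 0 when free and caught in a notch, 0.008 when pressed home. Spring 2 N at the start of the stroke, 6 N at the end. The slide is free when it is pressed beyond 0.005; let go between two stops, it rests at about 0.005 on the land and drops into the next notch when the slide gets there.
- tray: Fixed steel tray, 230 (x) x 190 (y) mm, rim 12 mm high, origin at the centre of its underside. Two blue comb bars 10 mm thick run along y at x = -40 and +40 mm, each with three notches 24 mm wide, 48 mm apart, floors 20 mm and tooth tops 32 mm above the bench. Instruments lie along x across both combs. Its +y end is towards the microscope.
- place1 (a point): First place of the tray, nearest to the microscope (+y end): centre between the two combs, at the height of the notch floors (20 mm). Axes as tray. The forceps belong here.
- place2 (a point): Middle place of the tray, likewise, 48 mm from the first. The needle belongs here.
- forceps: Steel forceps, loose, 130 mm long along x with the tips at +x, 14.5 mm wide (y) over the 46 mm long parallel middle, 9 mm high; about 30 g. Origin at the centre of the underside, half way along. On the bench with the tips away from the robot.
- forceps_mid (a point): Middle of the forceps: the place to grip them, across y, 4.5 mm above their underside.
- forceps_tip (a point): Tip of the forceps, 65 mm from the middle.
- needle: Dissecting needle, loose: yellow square handle 110 x 9 x 9 mm along x with a thin steel needle at its +x end, to x = 105 mm; about 25 g. Origin at the centre of the handle's underside. On the bench with the tip away from the robot.
- needle_mid (a point): Middle of the needle's handle: the place to grip it, across y, 4.5 mm above its underside.
- needle_tip (a point): Tip of the needle, 105 mm from the middle of the handle.
- spatula: Small spatula with a green handle 110 x 8 x 6 mm and a steel blade at +x, 155 mm long, lying in the tray's third place, farthest from the microscope. To be left there.
- dish_large: Closed petri dish, 90 mm wide, 15 mm high, loose. Not to be moved.
- dish_small: Closed petri dish, 60 mm wide, 15 mm high, loose. Not to be moved.
- paper_cup: Striped paper cup, 83 mm wide at the rim, 99 mm high, loose. Not to be moved.
- pen: Blue ball pen, 132 mm long, lying on the bench, loose. Not to be moved.
- sample_jar: Amber jar with a white cap, 64 mm wide, 75 mm high, loose. Not to be moved.
- loupe: Black hand loupe, 40 mm wide, 30 mm high, loose. Not to be moved.
Things that resemble listed ones, but are neither listed nor needed, are in the scene too. There is more than one size of the forceps; the job needs the smaller.

How it is judged:
At the end, for the whole second after the job is handed in: Filter slide at its second stop (40 mm within 4 mm), latch tab sprung out (within 2 mm); forceps in the tray's first place, needle in the middle one, across both combs (18 mm along, 11 mm across, down on the notch floors, in line within 0.15 rad), tips like the spatula's, released, at rest (value of joint filter_slide between 0.036 and 0.044 m and value of joint filter_tab below 0.002 m and x of forceps_mid in the frame of place1 between -0.018 and 0.018 m and y of forceps_mid in the frame of place1 between -0.011 and 0.011 m and z of forceps_mid in the frame of place1 between 0.001 and 0.0085 m and angle between the x axis of each of forceps, needle and the x axis of tray, either way round below 0.15 rad and x of forceps_tip in the frame of place1 above 0.03 m and linear speed of each of forceps, needle below 0.02 m/s and contact force between the fingers and forceps below 0.1 N and x of needle_mid in the frame of place2 between -0.018 and 0.018 m and y of needle_mid in the frame of place2 between -0.011 and 0.011 m and z of needle_mid in the frame of place2 between 0.001 and 0.0085 m and x of needle_tip in the frame of place2 above 0.03 m and contact force between the fingers and needle below 0.1 N); the robot touches nothing.
It fails at once if the filter slide is forced out of a stop against its latch (value of joint filter_tab below 0.003 m and (value of joint filter_slide between 0.006 and 0.034 m or value of joint filter_slide between 0.046 and 0.074 m)).
It fails at once if the robot knocks the microscope's head (more than 10 N) (contact force between any of the arm, the fingers and microscope_head above 10 N).
It fails at once if an instrument is dropped or thrown (faster than 0.6 m/s out of the fingers) ((linear speed of forceps above 0.6 m/s and contact force between the fingers and forceps below 0.05 N) or (linear speed of needle above 0.6 m/s and contact force between the fingers and needle below 0.05 N)).
It fails at once if the spatula (by more than 20 mm) or another bystander (by more than 30 mm) is shifted (distance of spatula from where it was at the start of the episode above 0.02 m or distance of any of dish_large, dish_small, paper_cup, pen, sample_jar, loupe from where it was at the start of the episode above 0.03 m).
It also fails if it takes over 67 s, if anything falls off the work surface, if the arm or the gripper's body presses on something with over 40 N, if the wrist force passes 120 N, or if a joint passes its speed limit or range.

## Working session

There is one attempt and no reset: what is moved stays moved. The work goes in short steps, Python scripts to look and compute and a tool call to move; the robot and the scene stay as the last step left them, time stands still between calls to the robot, and variables do not carry over. Pictures are saved under pics/ and viewed, at most 10 in all, crops included, and the job is handed in when it is done.

Besides the shell and the picture viewer there is one more tool, called after "Call:" in YAML: its name, and indented under it one key for each argument. send_rows: Moves the arm, as the interface text tells. Shift numbers are shares of 0.25 m and turn numbers shares of 2 pi rad, none past 1 either way. Its arguments: {"type":"object","properties":{"rows":{"type":"string"}},"required":["rows"]}

```bash
mkdir -p pics; ls; cat > h.py <<'E'
import numpy as np,cv2
from scipy.spatial.transform import Rotation as R
from bench import read_state, imaging, bot
def c2w(p,a): return R.from_rotvec(np.ravel(p["rvec"])).inv().apply(np.asarray(a)-np.ravel(p["tvec"]))
def K(p):
    f=p["img"].shape[0]/2/np.tan(np.radians(p["fov_y"])/2)
    return np.array([[f,0,p["cx"]],[0,f,p["cy"]],[0,0,1.]])
def pix2w(p,uv,z=None):
    # uv Nx2 -> world via z_map or at height z
    uv=np.atleast_2d(uv).astype(float); k=K(p)
    d=np.stack([(uv[:,0]-k[0,2])/k[0,0],(uv[:,1]-k[1,2])/k[1,1]],1)
    s=d.copy()
    for _ in range(20): s=d/(1+p["k1"]*(s**2).sum(1,keepdims=True))
    ray=np.c_[s,np.ones(len(s))]
    if z is None:
        D=p["z_map"][uv[:,1].astype(int),uv[:,0].astype(int)]
        return c2w(p,ray*D[:,None])
    o=c2w(p,[0,0,0]); w=c2w(p,ray)-o
    return o+w*((z-o[2])/w[:,2])[:,None]
def w2pix(p,X):
    c=R.from_rotvec(np.ravel(p["rvec"])).apply(np.atleast_2d(X))+np.ravel(p["tvec"])
    s=c[:,:2]/c[:,2:]; s=s*(1+p["k1"]*(s**2).sum(1,keepdims=True)); k=K(p)
    return s*[k[0,0],k[1,1]]+[k[0,2],k[1,2]]
def save(p,n): cv2.imwrite(f"pics/{n}.png",p["img"][:,:,::-1])
E
python3 - <<'E'
from h import *
np.set_printoptions(precision=4,suppress=True)
print(read_state(), bot.pinch_z, dir(bot))
for n in ("scene","top"):
    p=imaging.camera(n); save(p,n+"0"); print(n,c2w(p,[0,0,0]))
    for l in ["microscope","microscope_head","filter_grip","tray","place1","place2","forceps_mid","forceps_tip","needle_mid","needle_tip","spatula","dish_large","dish_small","paper_cup","pen","sample_jar","loupe"]:
        r=imaging.pinpoint(p,l); print(l,[(c2w(p,x["at"]).round(3).tolist(),round(x["score"],2)) for x in r[:4]])
E
```

```text
pics
{'time_s': 0.0, 'q': array([-1.4215,  0.5285,  1.4339, -0.    ,  1.1814, -0.1785]), 'qvel': array([ 0.0007, -0.0015,  0.0009, -0.0002, -0.0012, -0.0004]), 'joint_efforts': array([ -0.0004, -44.0043, -17.6592,   0.0632,   0.0581,  -0.0002]), 'tcp_pos': array([ 0.2011, -0.591 ,  0.2216]), 'orientation': array([ 0.9866,  0.1632, -0.    , -0.0011]), 'ft_force': array([ 0.45  , -0.6412, -0.4821]), 'moment': array([0.0586, 0.0012, 0.0419]), 'gripper_force': 0.0, 'gripper_width': 0.9982846192888297} 0.0187 ['IKError', '__class__', '__delattr__', '__dict__', '__dir__', '__doc__', '__eq__', '__format__', '__ge__', '__getattribute__', '__getstate__', '__gt__', '__hash__', '__init__', '__init_subclass__', '__le__', '__lt__', '__module__', '__ne__', '__new__', '__reduce__', '__reduce_ex__', '__repr__', '__setattr__', '__sizeof__', '__str__', '__subclasshook__', '__weakref__', 'hand_in', 'pinch_z']
scene [1.058  0.2264 0.9371]
microscope [([0.618, 0.288, 0.0], 0.6)]
microscope_head [([0.535, -0.295, 0.025], 0.17)]
filter_grip [([0.558, 0.112, 0.038], 0.79)]
tray [([0.541, -0.338, 0.002], 0.7
[... 1313 characters left out ...]
[0.167, 0.309, 0.008], 0.69), ([0.488, -0.073, -0.001], 0.61), ([0.54, -0.333, 0.001], 0.45)]
forceps_tip [([0.242, 0.351, 0.009], 0.69), ([0.551, -0.05, 0.002], 0.52)]
needle_mid [([0.594, -0.167, 0.005], 0.65)]
needle_tip [([0.724, -0.316, 0.006], 0.42)]
spatula [([0.543, -0.386, 0.024], 0.74)]
dish_large [([0.736, -0.096, 0.001], 0.6), ([0.623, 0.291, 0.001], 0.33)]
dish_small [([0.359, 0.262, -0.003], 0.66), ([0.732, -0.097, 0.002], 0.64)]
paper_cup [([0.41, 0.435, -0.0], 0.81), ([0.551, 0.111, 0.039], 0.28)]
pen [([0.766, -0.195, 0.002], 0.62), ([0.725, -0.315, 0.003], 0.59)]
sample_jar [([0.724, -0.316, 0.002], 0.8)]
loupe [([0.396, 0.051, 0.001], 0.71), ([0.594, -0.169, 0.003], 0.38)]
```

View pics/scene0.png

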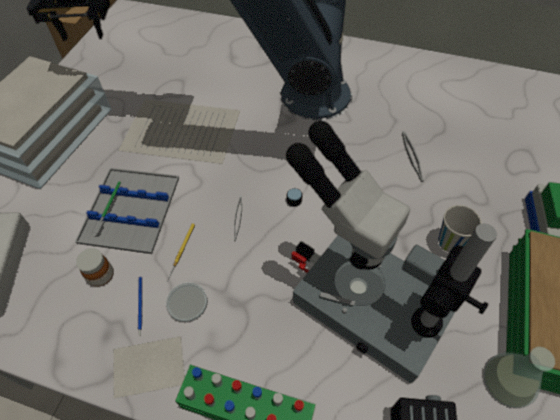

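View pics/top0.png

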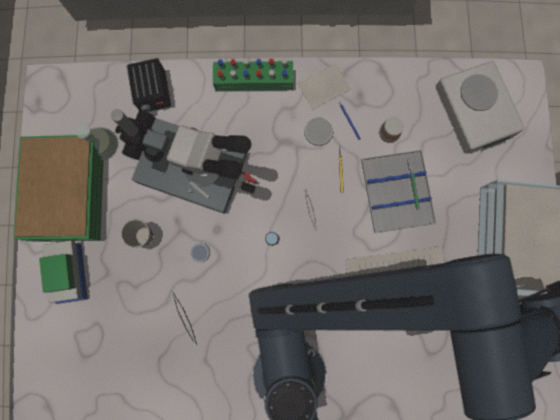

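Call:
send_rows:
  rows: "-1 0.88 -0.8 0 0;-1 0.88 -0.8 0 0;-1 0.88 -0.8 0 0;-1 0.88 -0.8 0 0;-1 0.88 -0.8 0 0;-1 0.88 -0.8 0 0"

```text
time_s: 2.4
tcp_pos: [0.3458, -0.3296, 0.2228]
orientation: [0.987, 0.163, 0.0, 0.0]
ft_force: [1.0, -0.1, 0.6]
gripper_width: 1.0
gripper_force: 0.0
```

Call:
send_rows:
  rows: "-1 0.78 -0.8 0 0;-1 0.78 -0.8 0 0;-1 0.78 -0.8 0 0;-1 0.78 -0.8 0 0;-1 0.78 -0.8 0 0;-1 0.78 -0.8 0 0;-1 0.78 -0.8 0 0"

```text
time_s: 3.1
tcp_pos: [0.4664, -0.0762, 0.2228]
orientation: [0.986, 0.166, 0.001, -0.0]
ft_force: [0.3, 0.1, 0.2]
gripper_width: 1.001
gripper_force: 0.0
```

```bash
python3 - <<'E'
from h import *
s=read_state(); print({k:np.round(s[k],3) for k in("time_s","tcp_pos","orientation","q")})
p=imaging.camera("wrist"); save(p,"w1"); print(c2w(p,[0,0,0]),R.from_rotvec(np.ravel(p["rvec"])).inv().apply([0,0,1]))
for l in ["forceps_mid","forceps_tip","needle_mid","needle_tip","filter_grip"]:
    r=imaging.pinpoint(p,l); print(l,[(c2w(p,x["at"]).round(4).tolist(),round(x["score"],2)) for x in r[:4]])
q=imaging.camera("top"); save(q,"top1"); q2=imaging.camera("scene"); save(q2,"scene1")
np.savez("t1.npz",**{k:v for k,v in q.items()}); np.savez("s1.npz",**{k:v for k,v in q2.items()})
# scope axes via grip/tray, several looks
for l in ["microscope","filter_grip","tray","spatula"]:
    for P in (q,q2):
        r=imaging.pinpoint(P,l); print(l,[(c2w(P,x["at"]).round(4).tolist(),round(x["score"],2)) for x in r[:2]])
E
```

```text
{'time_s': np.float64(3.1), 'tcp_pos': array([ 0.466, -0.076,  0.223]), 'orientation': array([ 0.986,  0.166,  0.001, -0.   ]), 'q': array([-4.000e-01,  3.230e-01,  1.804e+00,  1.000e-03,  1.014e+00,
        8.370e-01])}
[ 0.5337794  -0.05334689  0.38595771] [-0.24340676 -0.08396079 -0.96628347]
forceps_mid [([0.4836, -0.0689, 0.0044], 0.84), ([0.6976, -0.1607, 0.0016], 0.51)]
forceps_tip [([0.5538, -0.0557, 0.0045], 0.74)]
needle_mid [([0.5942, -0.165, 0.0006], 0.96)]
needle_tip [([0.6941, -0.1599, 0.0044], 0.88)]
filter_grip [([0.5529, 0.118, 0.042], 0.73), ([0.4886, -0.0689, 0.0001], 0.34)]
microscope [([0.62, 0.2943, 0.0009], 0.94)]
microscope [([0.6189, 0.2886, 0.0001], 0.88)]
filter_grip [([0.552, 0.1113, 0.0389], 0.83), ([0.5426, -0.3871, 0.0223], 0.72)]
filter_grip [([0.5596, 0.1139, 0.0382], 0.74), ([0.4883, -0.0679, 0.0088], 0.44)]
tray [([0.5425, -0.3339, 0.003], 0.91)]
tray [([0.5388, -0.3366, -0.0013], 0.87), ([0.4092, 0.4314, 0.0004], 0.2)]
spatula [([0.5423, -0.3878, 0.022], 0.67)]
spatula [([0.5457, -0.3874, 0.0208], 0.46)]
```

View pics/w1.png

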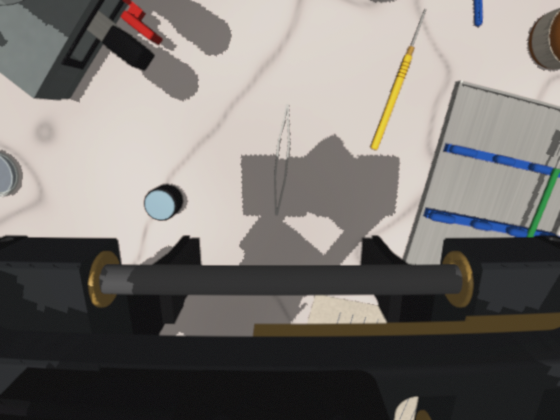

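View pics/scene1.png

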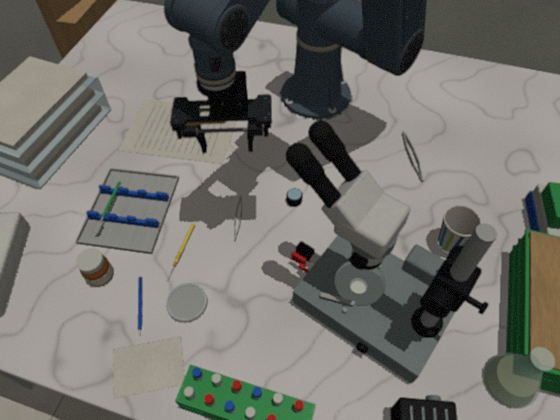

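```bash
cat >> h.py <<'E'
def load(f): return {k:(v if v.ndim else v.item()) for k,v in np.load(f,allow_pickle=True).items()}
def hsv(p): return cv2.cvtColor(p["img"],cv2.COLOR_RGB2HSV)
def blobs(p,lo,hi,amin=15):
    m=cv2.inRange(hsv(p),np.array(lo),np.array(hi)); n,l,s,c=cv2.connectedComponentsWithStats(m)
    return [np.argwhere(l==i)[:,::-1] for i in range(1,n) if s[i,4]>=amin]
def cloud(p):
    v,u=np.nonzero(p["z_map"]>0); return pix2w(p,np.c_[u,v])
def rect(X):
    (c,wh,a)=cv2.minAreaRect(X[:,:2].astype(np.float32)*1000); b=cv2.boxPoints((c,wh,a)); e=[b[1]-b[0],b[2]-b[1]]; e=max(e,key=np.linalg.norm)
    return np.round(c,1),np.round(wh,1),round(float(np.degrees(np.arctan2(e[1],e[0]))),1)
E
python3 - <<'E'
from h import *
np.set_printoptions(precision=4,suppress=True)
p=imaging.camera("wrist"); np.savez("w1.npz",**p)
f=pix2w(p,[(277,213),(289,105)],0.005); print("forceps tail,tip",f,f.mean(0),np.degrees(np.arctan2(*(f[1]-f[0])[1::-1])),np.linalg.norm(f[1]-f[0]))
T,S=load("t1.npz"),load("s1.npz")
for n,P in(("w",p),("t",T),("s",S)):
    for b in blobs(P,(20,120,90),(35,255,255)): print(n,"yellow",len(b),rect(pix2w(P,b,0.006)))
    for b in blobs(P,(105,130,60),(130,255,255),40):
        print(n,"blue",len(b),rect(pix2w(P,b,0.03)))
    for b in blobs(P,(0,150,80),(8,255,255)): print(n,"red",len(b),rect(pix2w(P,b,0.045)),pix2w(P,b)[:,2].max())
# arm width vs height, tool at TCP
s=read_state(); t=s["tcp_pos"]; Rt=R.from_quat(s["orientation"])
for n,P in (("s",S),("t",T)):
    C=Rt.inv().apply(cloud(P)-t)
    for h in np.arange(.03,.5,.03):
        m=(abs(C[:,0])<.13)&(abs(C[:,1])<.13)&(abs(-C[:,2]-h)<.015)
        if m.sum()>3: print(n,round(h,2),m.sum(),C[m,:2].min(0),C[m,:2].max(0))
E
```

```text
forceps tail,tip [[ 0.4264 -0.0886  0.005 ]
 [ 0.5514 -0.0608  0.005 ]] [ 0.4889 -0.0747  0.005 ] 12.55263096904117 0.12804840348622723
w yellow 751 (array([ 594.4, -164.8]), array([110.5,   8.8]), 1.4)
w yellow 28 (array([ 441.4, -343.7]), array([18.8,  6.6]), 44.4)
w yellow 15 (array([280. , 116.9]), array([ 3.6, 12.1]), -19.8)
w yellow 16 (array([242.4, 112.1]), array([9.5, 4.2]), 8.9)
w blue 148 (array([ 703.5, -209.7]), array([20.5,  6.5]), 24.5)
w blue 817 (array([ 577.1, -301.5]), array([  9. , 135.1]), -81.5)
w blue 950 (array([ 500.3, -312.3]), array([ 12.5, 134.7]), -81.7)
w blue 159 (array([ 514.4, -407.8]), array([11.2, 36.9]), -82.0)
w red 513 (array([579.9, 108.4]), array([43.5, 18.5]), 68.6) 0.053228787980097905
t blue 92 (array([ 574.3, -307.4]), array([  7.5, 129.4]), -81.8)
t blue 76 (array([ 495.6, -318.1]), array([  6.2, 126.1]), -82.0)
t red 15 (array([905.9,  83.2]), array([9.2, 9.9]), -0.1) 0.10927717383338365
t red 29 (array([574. , 110.5]), array([34.1, 11. ]), 48.5) 0.05913740638308073
s yellow 126 (array([ 595.3, -165.8]), array([113.8,   7.6]), 1.7)
s blue
[... 1526 characters left out ...]
] [0.068  0.0695]
s 0.36 143 [ 0.0219 -0.0534] [ 0.0506 -0.011 ]
t 0.09 60 [-0.0401 -0.0944] [0.0349 0.0925]
t 0.12 217 [-0.0394 -0.0946] [0.0356 0.0953]
t 0.15 35 [-0.0393 -0.0501] [ 0.013  -0.0045]
t 0.18 244 [-0.0393 -0.0498] [0.0281 0.0146]
t 0.21 80 [-0.0375 -0.0351] [0.0003 0.0065]
t 0.24 29 [-0.0353 -0.0333] [-0.0039 -0.0022]
t 0.27 47 [-0.0573 -0.0485] [0.0355 0.0051]
t 0.3 113 [-0.0819 -0.0775] [0.0519 0.0527]
t 0.33 1744 [-0.0843 -0.0787] [0.0613 0.0657]
t 0.36 535 [-0.0868 -0.0834] [0.0444 0.05  ]
t 0.39 668 [-0.1298 -0.1299] [0.0073 0.018 ]
t 0.42 1134 [-0.13   -0.1294] [-0.0283 -0.0179]
t 0.45 436 [-0.1298 -0.1297] [-0.0735 -0.0606]
t 0.48 421 [-0.1297 -0.1298] [-0.0855 -0.0721]
```

Call:
send_rows:
  rows: "0 0.097 0 0.3 0.0175;0 0.097 0 0.5 0.0175;0 0.097 0 0.65 0.0175;0 0.097 0 0.78 0.0175;0 0.097 0 0.78 0.0175;0 0.097 0 0.78 0.0175"

```text
time_s: 4.55
tcp_pos: [0.4878, -0.0713, 0.0271]
orientation: [0.994, 0.109, -0.001, -0.001]
ft_force: [0.4, -0.2, 0.3]
gripper_width: 0.551
gripper_force: 0.0
```

```bash
python3 - <<'E'
from h import *
np.set_printoptions(precision=4,suppress=True)
s=read_state(); print(s["time_s"],s["tcp_pos"],s["orientation"])
p=imaging.camera("wrist"); save(p,"w2"); 
r=imaging.pinpoint(p,"forceps_mid"); print([(c2w(p,x["at"]).round(4),x["score"]) for x in r[:2]])
r=imaging.pinpoint(p,"forceps_tip"); print([(c2w(p,x["at"]).round(4),x["score"]) for x in r[:2]])
E
```

```text
4.55 [ 0.4878 -0.0713  0.0271] [ 0.9941  0.1088 -0.0012 -0.0007]
[(array([ 0.489 , -0.067 ,  0.0076]), 0.78)]
[(array([ 0.5545, -0.0559,  0.0043]), 0.64)]
```

View pics/w2.png

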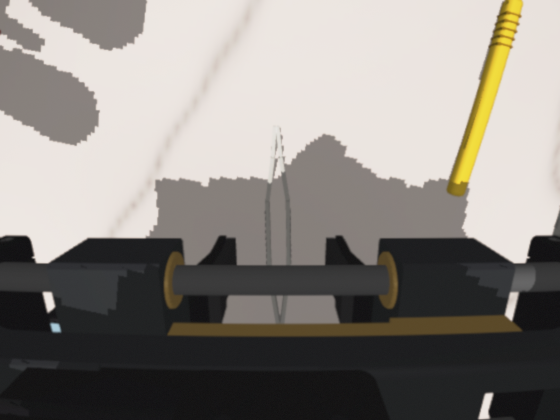

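Call:
send_rows:
  rows: "0 0 0 0.05 0;0 0 0 0.096 0;0 0 0 0.096 0;0.5 0 0 0.096 0;1 0 0 0.096 0;1 0 0 0.096 0;1 0 0 0.096 0;1 0 0 0.096 0"

```text
time_s: 5.5
tcp_pos: [0.4884, -0.0716, 0.0037]
orientation: [0.994, 0.109, 0.0, 0.0]
ft_force: [-0.6, -0.6, 0.8]
gripper_width: 0.161
gripper_force: 30.0
```

```bash
python3 - <<'E'
from h import *
s=read_state(); print(s["time_s"],s["tcp_pos"],s["orientation"],s["gripper_width"]*87,s["gripper_force"])
E
```

```text
5.5 [ 0.48841153 -0.07159947  0.00366367] [9.94072343e-01 1.08720582e-01 9.55568206e-05 4.48008682e-05] 14.011500354216247 29.999881088733673
```

Call:
send_rows:
  rows: "1 0 0 -0.2 0;1 0 0 -0.4 0;1 0 0.2 -0.4 0.0117;1 -0.01 0.4 -0.4 0.0117;1 -0.01 0.6 -0.4 0.0117;1 -0.01 0.8 -0.4 0.0117;1 -0.01 0.885 -0.4 0.0117;1 -0.01 0.885 -0.4 0.0117"

```text
time_s: 6.3
tcp_pos: [0.5347, -0.2924, 0.1036]
orientation: [0.998, 0.07, 0.001, 0.001]
ft_force: [-0.4, -0.0, 0.2]
gripper_width: 0.16
gripper_force: 30.0
```

```bash
python3 - <<'E'
from h import *
np.set_printoptions(precision=4,suppress=True)
s=read_state(); print(s["time_s"],s["tcp_pos"],s["orientation"],s["gripper_width"]*87,s["gripper_force"])
p=imaging.camera("wrist"); save(p,"w3"); np.savez("w3.npz",**p)
for b in blobs(p,(105,130,50),(130,255,255),60):
    X=pix2w(p,b); print(len(b),X[:,2].min(),X[:,2].max(),rect(X),"top",rect(X[X[:,2]>.029]) if (X[:,2]>.029).sum()>10 else 0)
for l in("tray","place1","place2","spatula"):
    r=imaging.pinpoint(p,l); print(l,[(c2w(p,x["at"]).round(4),round(x["score"],2)) for x in r[:3]])
E
```

```text
6.3 [ 0.5347 -0.2924  0.1036] [0.9975 0.0702 0.0012 0.0015] 13.909406019325495 29.99848634004593
739 0.01790287339629939 0.2668734703497985 (array([ 578.1, -269.2]), array([26.2, 53.8]), -52.0) top (array([ 580.1, -267.8]), array([20. , 53.9]), -50.5)
1528 0.014034038378457124 0.2668734703497985 (array([ 583.8, -328.1]), array([96.2, 30.9]), 83.1) top (array([ 584. , -322.7]), array([86.8, 27.8]), 80.3)
694 0.015502494009316197 0.034826000988406325 (array([ 592.5, -402.2]), array([ 9.2, 36.5]), -81.3) top (array([ 593. , -405.9]), array([ 9. , 29.1]), -81.4)
160 0.0065569595252618325 0.2668734703497985 (array([ 559.7, -356.8]), array([174.4,   5.6]), 60.6) top (array([ 560.5, -357.3]), array([174.5,   3.5]), 59.2)
281 0.0054036405997754085 0.2668734703497985 (array([ 548. , -290.5]), array([115. ,  12.9]), 8.9) top 0
tray [(array([ 0.5402, -0.3385,  0.0022]), 0.8)]
place1 [(array([ 0.5394, -0.2901,  0.0253]), 0.6), (array([ 0.5413, -0.3361,  0.0192]), 0.6)]
place2 [(array([ 0.5394, -0.2901,  0.0253]), 0.6), (array([ 0.5413, -0.3361,  0.0192]), 0.6)]
spatula [(array([ 0.5428, -0.3877,  0.0207]), 0.93)]
```

View pics/w3.png

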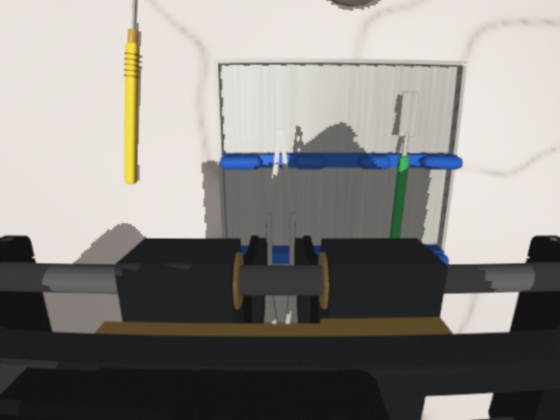

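```bash
python3 - <<'E'
from h import *
np.set_printoptions(precision=4,suppress=True)
p=load("w3.npz")
E=pix2w(p,[(220,160),(462,160),(341,160)],.031); print(E, np.linalg.norm(E[0]-E[1]))
b=E[0]-E[1]; yaw=np.arctan2(-b[0],b[1]); print(np.degrees(yaw))
a=np.array([np.cos(yaw),np.sin(yaw)]);n=np.array([-a[1],a[0]])
o=(E[0]+E[1])[:2]/2-0.04*a; print("origin",o,"p1",o+.048*n)
# tray corners outer rim z=.012
c=pix2w(p,[(219,64),(465,63)],.012); m=c.mean(0)[:2]-.115*a; print("from rim",c,np.linalg.norm(c[0]-c[1]),m)
# profile along comb top row
row=[(u,max(p["z_map"].shape[0] and pix2w(p,[(u,v)])[0,2] for v in range(152,168))) for u in range(216,468,4)]
print([(u,round(float(z)*1000)) for u,z in row])
print("forceps tip",pix2w(p,[(280,132)],.105))
E
```

```text
[[ 0.5711 -0.2432  0.031 ]
 [ 0.5969 -0.4207  0.031 ]
 [ 0.5835 -0.3307  0.031 ]] 0.1794217256655718
8.246963724793034
origin [ 0.5444 -0.3377] p1 [ 0.5375 -0.2902]
from rim [[ 0.6393 -0.2322  0.012 ]
 [ 0.6681 -0.4149  0.012 ]] 0.1850179399022509 [ 0.5399 -0.3401]
[(216, 2), (220, 32), (224, 34), (228, 33), (232, 34), (236, 33), (240, 34), (244, 267), (248, 34), (252, 34), (256, 34), (260, 31), (264, 23), (268, 22), (272, 22), (276, 109), (280, 22), (284, 109), (288, 23), (292, 21), (296, 32), (300, 34), (304, 34), (308, 34), (312, 34), (316, 34), (320, 34), (324, 33), (328, 21), (332, 22), (336, 267), (340, 22), (344, 21), (348, 22), (352, 22), (356, 22), (360, 32), (364, 33), (368, 267), (372, 33), (376, 34), (380, 34), (384, 34), (388, 34), (392, 21), (396, 23), (400, 27), (404, 267), (408, 27), (412, 22), (416, 22), (420, 26), (424, 31), (428, 33), (432, 34), (436, 35), (440, 34), (444, 34), (448, 34), (452, 34), (456, 34), (460, 33), (464, 3)]
forceps tip [[ 0.5995 -0.2833  0.105 ]]
```

```bash
python3 - <<'E'
from h import *
s=read_state(); print(s["time_s"],s["tcp_pos"],s["orientation"],s["qvel"])
p=load("w3.npz"); print(pix2w(p,[(278,160),(342,160)],.032))
E
```

```text
6.55 [ 0.53293566 -0.2860449   0.10326521] [ 9.97342746e-01  7.28427330e-02 -7.88094903e-04 -8.73399765e-04] [ 0.00154266 -0.00028166 -0.00647051 -0.00026048 -0.00377105 -0.00140532]
[[ 0.57709378 -0.28509537  0.032     ]
 [ 0.58368539 -0.33119861  0.032     ]]
```

Call:
send_rows:
  rows: "1 0.012 0.02 0 0;1 0.012 0.02 0.12 0;1 0.012 0.02 0.22 0;1 0.012 0.02 0.27 0;1 0.012 0.02 0.295 0;1 0.012 0.02 0.308 0;1 0.012 0.02 0.316 0;1 0.012 0.02 0.316 0"

```text
time_s: 7.35
tcp_pos: [0.5379, -0.293, 0.0252]
orientation: [0.997, 0.072, 0.0, 0.0]
ft_force: [0.1, -0.4, -0.4]
gripper_width: 0.158
gripper_force: 30.0
```

```bash
python3 - <<'E'
from h import *
s=read_state(); print(s["time_s"],s["tcp_pos"],s["orientation"],s["ft_force"],s["gripper_width"]*87)
E
```

```text
7.35 [ 0.53788878 -0.29297027  0.0251749 ] [9.97394364e-01 7.21388774e-02 4.97937033e-04 4.66922704e-04] [ 0.05146102 -0.36935632 -0.39405214] 13.772866547512638
```

Call:
send_rows:
  rows: "1 0 0 0.004 0;0.6 0 0 0.004 0;0.45 0 0 0.004 0;0.45 0 0 0.004 0;0.45 0 0 -0.03 0;0.45 0 0 -0.1 0;0.45 0 0 -0.25 0;0.45 0 0 -0.4 0"

```text
time_s: 8.15
tcp_pos: [0.5369, -0.2923, 0.1255]
orientation: [0.997, 0.072, -0.001, -0.001]
ft_force: [-0.2, -0.2, -0.2]
gripper_width: 0.271
gripper_force: 0.0
```

```bash
python3 - <<'E'
from h import *
s=read_state(); print(s["time_s"],s["tcp_pos"],s["orientation"],s["gripper_width"]*87)
p=imaging.camera("wrist"); save(p,"w4"); np.savez("w4.npz",**p)
for l in("forceps_mid","forceps_tip","needle_mid"):
    r=imaging.pinpoint(p,l); print(l,[(c2w(p,x["at"]).round(4),round(x["score"],2)) for x in r[:3]])
E
```

```text
8.15 [ 0.5368931  -0.29226701  0.12548291] [ 9.97398747e-01  7.20765411e-02 -6.11309631e-04 -5.82242851e-04] 23.59371687576858
forceps_mid [(array([ 0.537 , -0.2924,  0.0271]), 0.57)]
forceps_tip [(array([ 0.6056, -0.2842,  0.0237]), 0.68), (array([ 0.538 , -0.2927,  0.0255]), 0.18)]
needle_mid [(array([ 0.5908, -0.1644,  0.0025]), 0.86)]
```

View pics/w4.png

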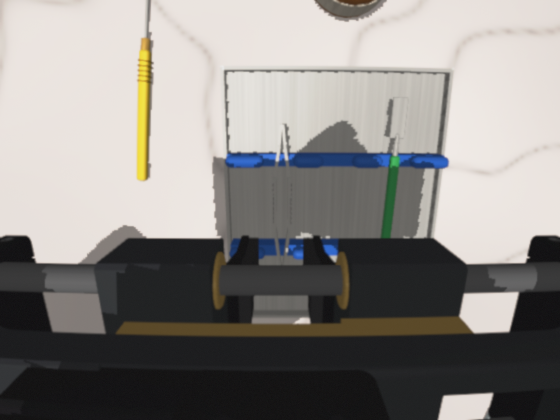

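Call:
send_rows:
  rows: "0 0.301 -0.468 0 0.019;0 0.301 -0.468 0 0.019;0 0.301 -0.468 0 0.019;0 0.301 -0.468 0.1 0.019;0 0.301 -0.468 0.25 0.019;0 0.301 -0.468 0.36 0.019;0 0.301 -0.468 0.36 0.019;0 0.301 -0.468 0.36 0.019"

```text
time_s: 9.15
tcp_pos: [0.5941, -0.1657, 0.0335]
orientation: [1.0, 0.012, -0.001, -0.001]
ft_force: [0.4, 0.1, 0.0]
gripper_width: 0.498
gripper_force: 0.0
```

```bash
python3 - <<'E'
from h import *
np.set_printoptions(precision=4,suppress=True)
p=imaging.camera("wrist"); np.savez("w5.npz",**p)
s=read_state(); print(s["time_s"],s["tcp_pos"],s["orientation"],s["gripper_width"]*87)
for b in blobs(p,(20,120,90),(35,255,255),100):
    X=pix2w(p,b,.007); print(len(b),rect(X),X.min(0),X.max(0))
r=imaging.pinpoint(p,"needle_mid"); print([(c2w(p,x["at"]).round(4),round(x["score"],2)) for x in r[:3]])
E
```

```text
9.2 [ 0.5952 -0.1663  0.0347] [0.9999 0.0123 0.     0.    ] 43.5440348573944
1612 (array([ 615.8, -164.4]), array([80.9,  8.4]), 1.7) [ 0.5753 -0.1691  0.007 ] [ 0.6562 -0.1597  0.007 ]
263 (array([ 546.1, -166. ]), array([15.3,  8.1]), 1.5) [ 0.5384 -0.1702  0.007 ] [ 0.5538 -0.1619  0.007 ]
1637 (array([ 530.6, -233.4]), array([ 11.3, 190.3]), -88.4) [ 0.5225 -0.3286  0.007 ] [ 0.5381 -0.1383  0.007 ]
167 (array([525.2, -97.4]), array([ 7.3, 25.9]), -87.4) [ 0.5211 -0.1106  0.007 ] [ 0.5286 -0.0846  0.007 ]
199 (array([ 525.9, -124.2]), array([ 6.5, 28.4]), -87.8) [ 0.5222 -0.1384  0.007 ] [ 0.5296 -0.11    0.007 ]
[(array([ 0.5939, -0.1649,  0.0043]), 0.98)]
```

Call:
send_rows:
  rows: "0 0 0 0.07 0;0 0 0 0.121 0;0 0 0 0.121 0;0.5 0 0 0.121 0;1 0 0 0.121 0;1 0 0 0.121 0;1 0 0 0.121 0;1 0 0 0.121 0"

```text
time_s: 10.05
tcp_pos: [0.5952, -0.1661, 0.0046]
orientation: [1.0, 0.012, 0.0, 0.0]
ft_force: [0.2, 0.1, 1.2]
gripper_width: 0.135
gripper_force: 0.3
```

```bash
python3 - <<'E'
from h import *
s=read_state(); print(s["time_s"],s["tcp_pos"],s["orientation"],s["gripper_width"]*87,s["gripper_force"])
E
```

```text
10.05 [ 0.59522395 -0.16610119  0.00462233] [9.99922221e-01 1.24689965e-02 2.52859933e-04 1.07804739e-04] 11.75699635206583 0.31943698413670063
```

Call:
send_rows:
  rows: "1 0 0 0 0;1 0 0 0 0;1 0 0 -0.2 0;1 0 0 -0.4 0;1 -0.05 0.15 -0.4 -0.0191;1 -0.12 0.35 -0.4 -0.0191;1 -0.226 0.55 -0.4 -0.0191;1 -0.226 0.68 -0.4 -0.0191"

```text
time_s: 10.85
tcp_pos: [0.5401, -0.3385, 0.1041]
orientation: [0.997, 0.072, -0.001, -0.001]
ft_force: [0.1, -0.5, 0.0]
gripper_width: 0.096
gripper_force: 30.0
```

```bash
python3 - <<'E'
from h import *
np.set_printoptions(precision=4,suppress=True)
for _ in range(3): p=imaging.camera("wrist")
np.savez("w6.npz",**p)
s=read_state(); print(s["time_s"],s["tcp_pos"],s["orientation"],s["gripper_width"]*87,s["gripper_force"])
for b in blobs(p,(20,120,90),(35,255,255),100):
    X=pix2w(p,b,s["tcp_pos"][2]+.005); print(len(b),rect(X))
# far comb tooth profile
X=cloud(p); a=np.radians(8.25); A=np.array([[np.cos(a),np.sin(a)],[-np.sin(a),np.cos(a)]])
L=(X[:,:2]-[.543,-.3375])@A.T
m=(abs(L[:,0]-.04)<.012)&(X[:,2]>.029)&(X[:,2]<.037)
print("comb x",np.percentile(L[m,0],[2,50,98]))
h,e=np.histogram(L[m,1],np.arange(-.1,.1,.002)); print([(round(1000*x),int(n)) for x,n in zip(e,h)])
E
```

```text
11.0 [ 0.5423 -0.3406  0.1043] [0.9975 0.0701 0.0006 0.0006] 8.029247154922174 29.999904334545135
1872 (array([ 570.9, -340.3]), array([65.2,  8.5]), 7.7)
1885 (array([ 512. , -377.5]), array([ 25.4, 123.8]), -82.2)
180 (array([ 484.6, -248.3]), array([ 5.5, 20.7]), -80.3)
548 (array([ 490.2, -288.2]), array([ 6.3, 59.8]), -82.3)
comb x [0.0346 0.0398 0.044 ]
[(-100, 0), (-98, 0), (-96, 0), (-94, 0), (-92, 5), (-90, 27), (-88, 34), (-86, 36), (-84, 35), (-82, 38), (-80, 33), (-78, 32), (-76, 36), (-74, 34), (-72, 33), (-70, 32), (-68, 30), (-66, 39), (-64, 30), (-62, 16), (-60, 0), (-58, 0), (-56, 0), (-54, 0), (-52, 0), (-50, 0), (-48, 0), (-46, 0), (-44, 0), (-42, 0), (-40, 0), (-38, 1), (-36, 22), (-34, 32), (-32, 39), (-30, 38), (-28, 29), (-26, 36), (-24, 38), (-22, 39), (-20, 26), (-18, 39), (-16, 35), (-14, 3), (-12, 0), (-10, 0), (-8, 0), (-6, 0), (-4, 0), (-2, 0), (0, 0), (2, 0), (4, 0), (6, 0), (8, 0), (10, 3), (12, 28), (14, 39), (16, 36), (18, 32), (20, 34), (22, 40), (24, 37), (26, 38), (28, 34), (30, 39), (32, 24), (34, 12), (36, 0), (38, 0), (40, 4), (42, 2), (44, 1), (46, 3), (48, 1), (50, 0), (52, 0), (54, 0), (56, 0), (58, 1), (60, 33), (62, 35), (64, 33), (66, 38), (68, 37), (70, 38), (72, 39), (74, 32), (76, 32), (78, 39), (80, 33), (82, 36), (84, 36), (86, 29), (88, 15), (90, 0), (92, 0), (94, 0), (96, 0)]
```

Call:
send_rows:
  rows: "1 0 0 0.12 0;1 0 0 0.22 0;1 0 0 0.27 0;1 0 0 0.295 0;1 0 0 0.307 0;1 0 0 0.316 0;1 0 0 0.316 0"

```text
time_s: 11.7
tcp_pos: [0.5433, -0.3376, 0.026]
orientation: [0.997, 0.073, 0.0, 0.0]
ft_force: [0.8, -0.4, -0.0]
gripper_width: 0.098
gripper_force: 30.0
```

```bash
python3 - <<'E'
from h import *
s=read_state(); print(s["time_s"],s["tcp_pos"],s["orientation"],s["ft_force"],s["gripper_width"]*87)
E
```

```text
11.7 [ 0.54331605 -0.33755089  0.02595377] [9.97363392e-01 7.25662404e-02 4.47073173e-04 4.52604254e-04] [ 0.7685619  -0.40505386 -0.00166249] 8.54563089335325
```

Call:
send_rows:
  rows: "1 0 0 0.004 0;0.7 0 0 0.004 0;0.5 0 0 0.004 0;0.5 0 0 0.004 0;0.5 0 0 -0.03 0;0.5 0 0 -0.1 0;0.5 0 0 -0.25 0;0.5 0 0 -0.45 0"

```text
time_s: 12.5
tcp_pos: [0.5413, -0.3362, 0.1372]
orientation: [0.997, 0.072, -0.002, -0.002]
ft_force: [0.8, -0.1, 0.4]
gripper_width: 0.249
gripper_force: 0.0
```

```bash
python3 - <<'E'
from h import *
np.set_printoptions(precision=4,suppress=True)
s=read_state(); print(s["time_s"],s["tcp_pos"],s["orientation"],s["gripper_width"]*87)
p=imaging.camera("scene"); np.savez("s2.npz",**p); save(p,"scene2")
q=imaging.camera("wrist")
for P in (p,q):
  for l in("needle_mid","needle_tip","forceps_mid"):
    r=imaging.pinpoint(P,l); print(l,[(c2w(P,x["at"]).round(4),round(x["score"],2)) for x in r[:2]])
# scope frame: base top plane rectangle
for P in (p,load("t1.npz")):
    X=cloud(P); m=(X[:,2]>.057)&(X[:,2]<.067)&(np.hypot(X[:,0]-.62,X[:,1]-.29)<.18); print("base",rect(X[m]),m.sum())
yaw=np.radians(70); 
E
```

```text
12.5 [ 0.5413 -0.3362  0.1372] [ 0.9974  0.0723 -0.0019 -0.002 ] 21.69277096613642
needle_mid [(array([ 0.5397, -0.3375,  0.0271]), 0.75), (array([ 0.5365, -0.2905,  0.0223]), 0.23)]
needle_tip []
forceps_mid [(array([ 0.5374, -0.2912,  0.0253]), 0.65), (array([0.1703, 0.3135, 0.0095]), 0.51)]
needle_mid [(array([ 0.5424, -0.3405,  0.0234]), 0.83)]
needle_tip [(array([ 0.6432, -0.3211,  0.0244]), 0.69), (array([ 0.5385, -0.2921,  0.0183]), 0.52)]
forceps_mid [(array([ 0.5349, -0.2907,  0.0257]), 0.9)]
base (array([619.1, 288.8]), array([290.1, 202.8]), 70.2) 9483
base (array([612. , 275.1]), array([322.5, 201.4]), 70.0) 3033
```

```bash
cat >> h.py <<'E'
SO=np.array([.619,.2888]); SY=np.radians(70.2); SA=np.array([[np.cos(SY),np.sin(SY)],[-np.sin(SY),np.cos(SY)]])
def toS(X): X=np.atleast_2d(X); return np.c_[(X[:,:2]-SO)@SA.T,X[:,2:]]
E
python3 - <<'E'
from h import *
np.set_printoptions(precision=3,suppress=True)
C=np.vstack([toS(cloud(load(f))) for f in("s2.npz","t1.npz","w1.npz")])
C=C[(C[:,0]>-.26)&(C[:,0]<.1)&(abs(C[:,1])<.09)]
for h in np.arange(.03,.46,.02):
    m=abs(C[:,2]-h)<.01
    if m.sum()>5: print(round(h,2),m.sum(),np.percentile(C[m],[1,99],axis=0)[:,:2].ravel())
# arm shape in tool frame (posture of s1: q1=-.4)
s=read_state(); print(s["q"])
E
```

```text
0.03 2244 [-0.206 -0.034 -0.13   0.087]
0.05 3798 [-0.205 -0.076  0.083  0.088]
0.07 14875 [-0.144 -0.088  0.094  0.088]
0.09 230 [ 0.079 -0.027  0.1    0.03 ]
0.11 26 [ 0.094 -0.011  0.1    0.012]
0.13 14 [ 0.095 -0.011  0.1    0.012]
0.17 19 [-0.034 -0.027 -0.014 -0.001]
0.19 68 [-0.067 -0.028 -0.013  0.002]
0.21 155 [-0.067 -0.049  0.031  0.05 ]
0.23 422 [-0.061 -0.062  0.098  0.05 ]
0.25 697 [-0.059 -0.062  0.098  0.061]
0.27 2102 [-0.089 -0.06   0.099  0.057]
0.29 844 [-0.104 -0.049  0.099  0.05 ]
0.31 3297 [-0.126 -0.048  0.095  0.048]
0.33 1697 [-0.125 -0.047  0.098  0.048]
0.35 1498 [-0.149 -0.046  0.098  0.047]
0.37 947 [-0.178 -0.05   0.099  0.051]
0.39 1384 [-0.204 -0.051  0.099  0.051]
0.41 1078 [-0.203 -0.047  0.099  0.047]
[-0.731  0.647  1.473  0.     1.026  0.695]
```

View pics/scene2.png

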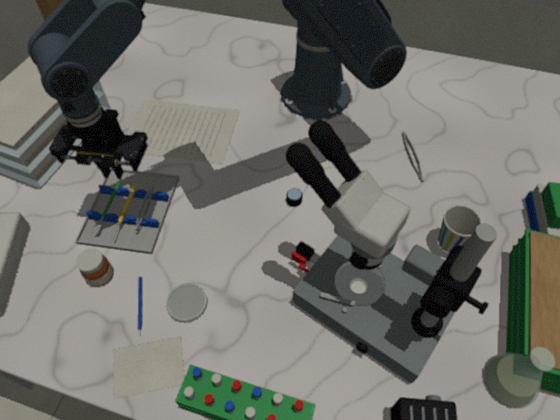

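Call:
send_rows:
  rows: "0.5 0.257 -1 0 0.0781;-1 0.257 -1 0 0.0781;-1 0.257 -1 0 0.0781;-1 0.257 -1 0 0.0781;-1 0.257 -1 0 0.0781;-1 0.257 -1 0 0.0781;-1 0.257 -1 0 0.0781;-1 0.257 -1 0 0.0781"

```text
time_s: 13.7
tcp_pos: [0.5702, -0.0816, 0.1371]
orientation: [0.985, -0.172, -0.0, 0.0]
ft_force: [-0.3, 0.5, 0.7]
gripper_width: 0.801
gripper_force: 0.0
```

```bash
cat >> h.py <<'E'
def st():
    s=read_state(); t=s["tcp_pos"]; r=R.from_quat(s["orientation"]).as_matrix()
    f=SA@s["ft_force"][:2]
    print("t",round(s["time_s"],2),"scope mm",(toS(t)[0]*1000).round(1),"yaw",np.degrees(np.arctan2(r[1,0],r[0,0])).round(2),"tilt",np.degrees(np.arccos(-r[2,2])).round(2),"f_scope",f.round(1),s["ft_force"][2].round(1),"w",s["gripper_width"].round(3))
    return s
E
python3 - <<'E'
from h import *
imaging.camera("wrist");imaging.camera("wrist");s=st(); print(s["tcp_pos"])
E
```

```text
Traceback (most recent call last):
  File "h.py", line 40, in st
    print("t",round(s["time_s"],2),"scope mm",(toS(t)[0]*1000).round(1),"yaw",np.degrees(np.arctan2(r[1,0],r[0,0])).round(2),"tilt",np.degrees(np.arccos(-r[2,2])).round(2),"f_scope",f.round(1),s["ft_force"][2].round(1),"w",s["gripper_width"].round(3))
                                                                                                                                                                                                                               ^^^^^^^^^^^^^^^^^^^^^^^^
AttributeError: 'float' object has no attribute 'round'
```

```bash
sed -i 's/s\["gripper_width"\].round(3)/round(s["gripper_width"],3)/' h.py
python3 - <<'E'
from h import *
s=st(); print(s["tcp_pos"])
E
```

```text
t 13.8 scope mm [-365.9  -80.   137.4] yaw -19.92 tilt 0.03 f_scope [-1.  -0.2] -0.7 w 0.896
[ 0.5703189  -0.08255747  0.13742155]
```

Call:
send_rows:
  rows: "-1 -0.08 -0.144 0.2 0;-1 -0.08 -0.144 0.35 0;-1 -0.08 -0.144 0.46 0;-1 -0.08 -0.144 0.508 0;-1 -0.08 -0.144 0.508 0;-1 -0.08 -0.144 0.508 0"

```text
time_s: 14.4
tcp_pos: [0.5648, -0.0415, 0.0116]
orientation: [0.985, -0.173, 0.001, 0.0]
ft_force: [-0.8, -0.1, -0.3]
gripper_width: 0.998
gripper_force: 0.0
```

```bash
python3 - <<'E'
from h import *
np.set_printoptions(precision=3,suppress=True)
s=st()
p=imaging.camera("scene"); q=imaging.camera("top"); w=imaging.camera("wrist"); save(w,"w7"); s=st(); np.savez("w7.npz",**w)
t=toS(s["tcp_pos"])[0]
C=[toS(cloud(P)) for P in (p,q)]
# arm parts (in front of x=-.215 region or near tool axis) forward extent relative to tool axis by height
for n,c in zip("st",C):
  for h in np.arange(.05,.45,.02):
    m=(abs(c[:,2]-h)<.01)&(c[:,0]<-.21)&(c[:,0]>t[0]-.1)&(abs(c[:,1]-t[1])<.15)
    if m.sum()>5: print(n,round(h,2),m.sum(),(np.percentile(c[m,:2],[1,99],axis=0)-t[:2]).ravel())
# tab/grip from wrist cam
X=toS(cloud(w)); u=hsv(w)
m=(X[:,0]<-.15)&(X[:,0]>-.23)&(abs(X[:,1])<.05)&(X[:,2]>.045)&(X[:,2]<.058); print("grip top",m.sum(),np.percentile(X[m],[1,99],axis=0))
for b in blobs(w,(0,150,60),(8,255,255),40): Y=toS(pix2w(w,b)); print("red",len(b),np.percentile(Y,[2,98],axis=0))
E
```

```text
t 14.4 scope mm [-329.1  -60.9   11.6] yaw -19.91 tilt 0.12 f_scope [-0.4  0.7] -0.3 w 0.998
t 14.55 scope mm [-328.5  -61.    12.5] yaw -19.85 tilt 0.21 f_scope [-0.3  0.7] 0.5 w 0.996
s 0.05 11 [-0.048 -0.006 -0.044  0.005]
s 0.07 16 [-0.056 -0.012 -0.045 -0.005]
s 0.09 204 [-0.086 -0.038  0.086  0.03 ]
s 0.11 443 [-0.089 -0.038  0.094  0.036]
s 0.13 1193 [-0.094 -0.037  0.094  0.035]
s 0.15 130 [-0.016 -0.026  0.05   0.022]
s 0.17 161 [-0.009 -0.038  0.05   0.03 ]
s 0.19 618 [-0.022 -0.037  0.049  0.036]
s 0.21 173 [-0.016 -0.035  0.035  0.017]
s 0.23 205 [-0.022 -0.035  0.035  0.019]
s 0.25 182 [-0.018 -0.034  0.039  0.   ]
s 0.27 143 [-0.021 -0.036  0.034 -0.014]
s 0.29 215 [-0.04  -0.035  0.06   0.025]
s 0.31 393 [-0.05  -0.044  0.061  0.048]
s 0.33 854 [-0.051 -0.044  0.061  0.058]
s 0.35 1892 [-0.051 -0.035  0.059  0.07 ]
s 0.37 820 [-0.054 -0.022  0.055  0.088]
s 0.39 821 [-0.055 -0.007  0.054  0.101]
s 0.41 711 [-0.056  0.009  0.053  0.113]
s 0.43 606 [-0.058  0.025  0.052  0.116]
t 0.13 10 [-0.096 -0.035  0.09  -0.018]
t 0.33 52 [-0.062 -0.039  0.061  0.007]
t 0.35 649 [-0.059 -0.032  0.057  0.016]
t 0.37 69 [-0.054 -0.019  0.056  0.018]
t 0.39 66 [-0.056 -0.003  0.054  0.019]
t 0.41 66 [-0.057  0.012  0.052  0.034]Traceback (most recent call last):
  File "<stdin>", line 14, in <module>
    return _quantile_unchecked(
        a, q, axis, out, overwrite_input, method, keepdims, weights)
    return _ureduce(a,
                    func=_quantile_ureduce_func,
    ...<5 lines>...
                    overwrite_input=overwrite_input,
                    method=method)
    r = func(a, **kwargs)
    result = _quantile(arr,
                       quantiles=q,
    ...<2 lines>...
                       out=out,
                       weights=wgt)
    slices_having_nans = np.isnan(arr[-1, ...])
                                  ~~~^^^^^^^^^
IndexError: index -1 is out of bounds for axis 0 with size 0
```

View pics/w7.png

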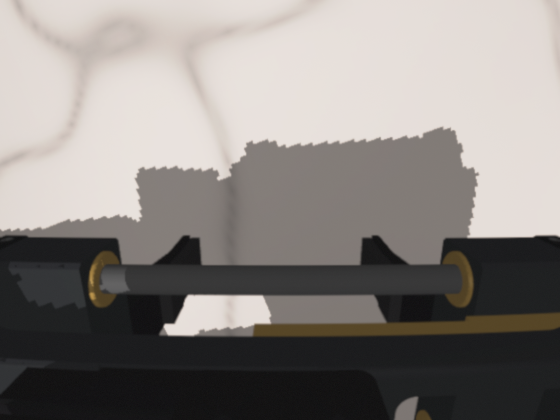

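Call:
send_rows:
  rows: "-1 -0.044 -0.1 0 0;-1 -0.044 -0.18 0 0;-1 -0.044 -0.23 0 0;-1 -0.044 -0.254 0 0;-1 -0.044 -0.254 0 0;-1 -0.044 -0.254 0 0"

```text
time_s: 15.15
tcp_pos: [0.5749, 0.023, 0.011]
orientation: [0.985, -0.172, 0.0, 0.0]
ft_force: [-0.1, -0.2, -0.4]
gripper_width: 0.997
gripper_force: 0.0
```

```bash
cat > gap.py <<'E'
from h import *
np.set_printoptions(precision=4,suppress=True)
def gap(p):
    c=toS(cloud(p))
    for h in np.arange(.34,.42,.01):
        m=(abs(c[:,2]-h)<.006)&(abs(c[:,1])<.07)
        x=np.sort(c[m,0]); 
        a=x[(x>-.35)&(x<-.1)]
        d=np.diff(a); i=np.argsort(d)[-2:]; print(round(h,2),len(a),[(round(a[j]*1000),round(a[j+1]*1000)) for j in i])
    for b in blobs(p,(0,150,60),(8,255,255),10):
        Y=toS(pix2w(p,b)); 
        if abs(Y[:,1]).max()<.06 and Y[:,0].max()<-.14: print("red",len(b),np.percentile(Y,[3,97],axis=0).ravel())
    m=(c[:,2]>.02)&(c[:,2]<.05)&(c[:,0]<-.16)&(c[:,0]>-.35)&(abs(c[:,1]+.03)<.06)
    print("low stuff"); 
    for y in np.arange(-.07,.04,.01):
        k=m&(abs(c[:,1]-y)<.005)
        if k.sum()>2: print(round(y,3),k.sum(),np.percentile(c[k,0],[2,98]))
if __name__=="__main__":
    imaging.camera("top"); p=imaging.camera("scene"); st(); save(p,"scene_g%d"%p["shot"]); np.savez("sg.npz",**p); gap(p); print(p["shot"])
E
python3 gap.py
```

```text
t 15.25 scope mm [-265.4  -48.4   10.8] yaw -19.85 tilt 0.01 f_scope [0.  0.9] 0.2 w 1.001
0.34 615 [(-293, -282), (-202, -142)]
0.35 1480 [(-158, -154), (-204, -158)]
0.36 1154 [(-117, -115), (-207, -170)]
0.37 768 [(-209, -185), (-303, -229)]
0.38 927 [(-209, -195), (-304, -231)]
0.39 984 [(-211, -204), (-305, -232)]
0.4 969 [(-213, -204), (-308, -232)]
0.41 778 [(-215, -201), (-309, -232)]
red 90 [-0.1873 -0.0331  0.0317 -0.1568 -0.0154  0.0538]
low stuff
-0.06 18 [-0.3178 -0.3089]
-0.05 6 [-0.3112 -0.309 ]
-0.04 6 [-0.3106 -0.3084]
-0.03 38 [-0.1775 -0.1606]
-0.02 56 [-0.195  -0.1659]
-0.01 24 [-0.1907 -0.1649]
0.0 48 [-0.1926 -0.1609]
0.01 17 [-0.1667 -0.1605]
0.02 3 [-0.1656 -0.1606]
22
```

Call:
send_rows:
  rows: "-1 -0.03 -0.008 0.024 0;-1 -0.05 -0.016 0.024 0;-1 -0.05 -0.016 0.024 0;-1 -0.05 -0.016 0.024 0"

```text
time_s: 15.65
tcp_pos: [0.5641, 0.0315, 0.0047]
orientation: [0.985, -0.172, -0.0, 0.0]
ft_force: [0.4, 0.3, 0.2]
gripper_width: 1.0
gripper_force: 0.0
```

```bash
python3 gap.py
```

```text
t 15.75 scope mm [-260.6  -36.1    4.9] yaw -19.81 tilt 0.03 f_scope [1.1 0.1] -0.2 w 0.998
0.34 1189 [(-143, -141), (-198, -143)]
0.35 1511 [(-154, -150), (-202, -154)]
0.36 744 [(-204, -170), (-297, -223)]
0.37 721 [(-205, -183), (-299, -225)]
0.38 842 [(-211, -194), (-300, -226)]
0.39 933 [(-209, -204), (-302, -226)]
0.4 925 [(-210, -204), (-303, -226)]
0.41 733 [(-210, -201), (-304, -227)]
low stuff
-0.05 8 [-0.314  -0.3067]
-0.04 11 [-0.3098 -0.3047]
-0.03 47 [-0.3063 -0.1604]
-0.02 41 [-0.1868 -0.1654]
-0.01 18 [-0.1856 -0.1618]
0.0 42 [-0.1836 -0.1613]
0.01 21 [-0.1683 -0.1603]
0.02 4 [-0.1717 -0.1608]
24
```

Call:
send_rows:
  rows: "-1 -0.008 -0.007 0 0;-1 -0.016 -0.007 0 0;-1 -0.024 -0.007 0 0;-1 -0.024 -0.007 0 0"

```text
time_s: 16.15
tcp_pos: [0.5605, 0.0348, 0.0051]
orientation: [0.985, -0.172, 0.001, -0.0]
ft_force: [2.4, -1.4, -0.3]
gripper_width: 1.0
gripper_force: 1.7
```

```bash
python3 -c "
from h import *
st(); p=imaging.camera('wrist'); st()"
```

```text
t 16.15 scope mm [-258.8  -31.     5.1] yaw -19.84 tilt 0.16 f_scope [-0.5 -2.7] -0.3 w 1.0
t 16.2 scope mm [-258.8  -31.1    5.1] yaw -19.84 tilt 0.15 f_scope [-0.2 -4.8] -0.5 w 0.998
```

Call:
send_rows:
  rows: "-1 -0.008 0 0 0;-1 -0.016 0 0 0;-1 -0.022 0 0 0;-1 -0.026 0 0 0;-1 -0.026 0 0 0"

```text
time_s: 16.7
tcp_pos: [0.5553, 0.0367, 0.0052]
orientation: [0.985, -0.172, 0.002, -0.0]
ft_force: [5.1, -2.5, -0.6]
gripper_width: 1.0
gripper_force: 3.1
```

```bash
python3 gap.py
```

```text
t 16.8 scope mm [-258.7  -25.5    5.2] yaw -19.86 tilt 0.26 f_scope [-1.1 -6.4] -1.9 w 1.0
0.34 1242 [(-140, -138), (-196, -142)]
0.35 1501 [(-158, -151), (-200, -158)]
0.36 673 [(-201, -171), (-294, -217)]
0.37 647 [(-209, -183), (-296, -222)]
0.38 805 [(-208, -195), (-297, -223)]
0.39 912 [(-207, -204), (-299, -223)]
0.4 893 [(-207, -205), (-301, -224)]
0.41 720 [(-209, -202), (-303, -225)]
red 67 [-0.1805 -0.0256  0.0321 -0.1555 -0.0088  0.0528]
low stuff
-0.04 11 [-0.313  -0.2265]
-0.03 17 [-0.3086 -0.1617]
-0.02 49 [-0.3044 -0.1618]
-0.01 32 [-0.1861 -0.1634]
0.0 32 [-0.174  -0.1602]
0.01 17 [-0.1678 -0.1601]
0.02 4 [-0.165  -0.1607]
27
```

Call:
send_rows:
  rows: "-1 -0.008 0 0 0;-1 -0.014 0 0 0;-1 -0.018 0 0 0;-1 -0.018 0 0 0"

```text
time_s: 17.2
tcp_pos: [0.5548, 0.0371, 0.0057]
orientation: [0.985, -0.173, 0.006, -0.0]
ft_force: [8.8, -6.6, -3.3]
gripper_width: 1.0
gripper_force: 5.6
```

```bash
python3 -c "
from h import *
st(); p=imaging.camera('wrist'); st()"
```

```text
t 17.2 scope mm [-258.5  -24.8    5.7] yaw -19.94 tilt 0.7 f_scope [ -3.3 -10.5] -3.3 w 1.0
t 17.25 scope mm [-258.6  -24.8    5.7] yaw -19.94 tilt 0.69 f_scope [ -2.5 -11.6] -2.7 w 1.001
```

Call:
send_rows:
  rows: "-1 -0.012 0 0 0;-1 -0.012 0.01 0 0;-1 -0.012 0.02 0 0;-1 -0.012 0.03 0 0;-1 -0.012 0.04 0 0;-1 -0.012 0.048 0 0;-1 -0.012 0.048 0 0"

```text
time_s: 17.95
tcp_pos: [0.5502, 0.0268, 0.0059]
orientation: [0.985, -0.174, 0.008, -0.0]
ft_force: [13.5, -3.0, -3.6]
gripper_width: 1.001
gripper_force: 6.8
```

```bash
python3 gap.py | grep -v "^0.3"
```

```text
t 18.05 scope mm [-269.8  -24.1    5.9] yaw -20.03 tilt 0.98 f_scope [  1.1 -14.2] -4.8 w 0.999
0.4 914 [(-218, -204), (-312, -234)]
0.41 740 [(-220, -202), (-313, -236)]
red 86 [-0.1926 -0.0253  0.0336 -0.158  -0.0089  0.0534]
low stuff
-0.03 32 [-0.3229 -0.1665]
-0.02 69 [-0.3157 -0.161 ]
-0.01 40 [-0.2234 -0.1659]
0.0 47 [-0.1815 -0.1613]
0.01 32 [-0.1772 -0.1612]
0.02 9 [-0.18   -0.1608]
30
```

```bash
python3 -c "
import cv2,numpy as np
from h import *
a=[cv2.resize(cv2.imread(f'pics/scene_g{n}.png')[215:300,240:345],None,fx=3.7,fy=3.5,interpolation=cv2.INTER_CUBIC) for n in (22,27,30)]
w=imaging.camera('top'); a.append(cv2.resize(w['img'][150:235,200:305,::-1],(a[0].shape[1],a[0].shape[0]),interpolation=cv2.INTER_CUBIC))
o=np.vstack([np.hstack(a[:2]),np.hstack(a[2:])]); print(o.shape); cv2.imwrite('pics/comp.png',o)"
```

```text
(596, 776, 3)
```

View pics/comp.png

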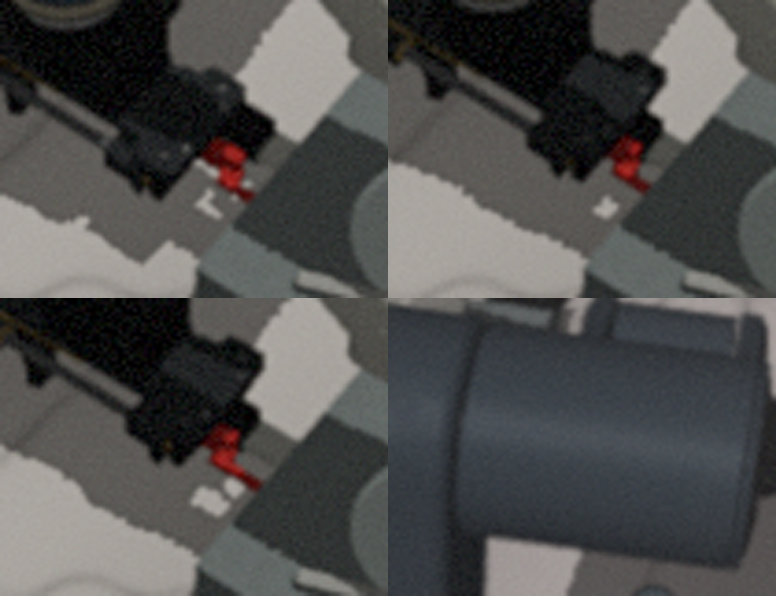

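Call:
send_rows:
  rows: "-1 0 0.012 0 0;-1 0 0.026 0 0;-1 0 0.041 0 0;-1 0 0.056 0 0;-1 0 0.071 0 0;-1 0 0.086 0 0;-1 0 0.1 0 0;-1 0 0.1 0 0"

```text
time_s: 18.9
tcp_pos: [0.5417, 0.0029, 0.0059]
orientation: [0.985, -0.174, 0.008, -0.0]
ft_force: [13.7, -3.8, -4.3]
gripper_width: 1.001
gripper_force: 6.8
```

```bash
cat > sl.py <<'E'
from h import *
np.set_printoptions(precision=1,suppress=True)
def redpx(img):
    m=cv2.inRange(cv2.cvtColor(img,cv2.COLOR_RGB2HSV),np.array((0,130,50)),np.array((9,255,255))); m[:, :260]=0; m[:,335:]=0; m[:215]=0; m[300:]=0
    return m
p=imaging.camera("scene"); st(); save(p,"scene_h%d"%p["shot"])
g={n:cv2.imread(f"pics/scene_g{n}.png")[:,:,::-1].copy() for n in(22,27,30)}; g["now"]=p["img"]; g["s2"]=load("s2.npz")["img"]
for n,im in g.items():
    v,u=np.nonzero(redpx(im)); 
    if len(u): X=toS(pix2w(p,np.c_[u,v],.045))*1000; print(n,len(u),np.percentile(X,[0,3,50,97,100],axis=0)[:,:2].T.ravel())
# slide direction in pixels per mm
print(w2pix(p,np.r_[SO+SA.T@[-.187,-.016],.045]),w2pix(p,np.r_[SO+SA.T@[-.227,-.016],.045]))
E
python3 sl.py
```

```text
t 18.95 scope mm [-295.2  -24.1    5.9] yaw -20.05 tilt 0.97 f_scope [ -0.2 -13.8] -4.7 w 0.997
22 100 [-191.6 -189.3 -173.1 -154.6 -151.1  -38.2  -37.4  -25.3  -12.6  -11.3]
27 74 [-182.4 -180.9 -170.  -152.4 -150.5  -30.3  -29.5  -20.4   -4.2   -3.2]
30 97 [-193.6 -192.5 -179.5 -152.1 -150.1  -30.7  -29.7  -21.3   -6.2   -4.9]
now 129 [-220.2 -219.2 -200.2 -153.5 -150.5  -30.4  -29.7  -23.8   -5.6   -3.6]
s2 138 [-204.9 -202.7 -178.8 -156.2 -151.1  -38.1  -36.8  -22.   -11.7  -11. ]
[[298.8 256. ]] [[284.2 246.6]]
```

```bash
cat >> sl.py <<'E'
print("block by depth")
for n,P in (("s2",load("s2.npz")),("g30",load("sg.npz")),("now",p)):
    m=redpx(P["img"])>0; v,u=np.nonzero(m); X=toS(pix2w(P,np.c_[u,v]))*1000
    k=X[:,2]>47; print(n,k.sum(),"top x",np.percentile(X[k,0],[0,10,50,90,100]),"|", np.sort(X[k,0])[-6:])
    # black block behind: top height 45-56, y -5..25
    c=toS(cloud(P))*1000; k=(c[:,2]>46)&(c[:,2]<57)&(c[:,1]>-6)&(c[:,1]<20)&(c[:,0]<-150)&(c[:,0]>-250)
    print("   blk",k.sum(),np.percentile(c[k,0],[0,5,50,95,100]) if k.sum() else 0)
    h=[(round(x),int(((m2:=X[(X[:,0]>x)&(X[:,0]<=x+4)])[:,2]).max() if ((X[:,0]>x)&(X[:,0]<=x+4)).any() else 0)) for x in range(-228,-150,4)]; print("   h",h)
E
python3 sl.py | sed -n '/block/,$p'
```

```text
block by depth
s2 62 top x [-203.7 -199.1 -186.9 -171.8 -167.7] | [-171.4 -171.1 -169.7 -169.4 -168.9 -167.7]
   blk 171 [-206.1 -203.  -184.7 -167.  -165.9]
   h [(-228, 0), (-224, 0), (-220, 0), (-216, 0), (-212, 0), (-208, 0), (-204, 55), (-200, 53), (-196, 52), (-192, 54), (-188, 53), (-184, 53), (-180, 54), (-176, 52), (-172, 52), (-168, 48), (-164, 41), (-160, 37), (-156, 41), (-152, 0)]
g30 19 top x [-191.  -190.7 -185.2 -180.  -179.8] | [-183.2 -182.2 -181.7 -180.1 -179.8 -179.8]
   blk 69 [-192.1 -190.9 -182.6 -176.8 -176.4]
   h [(-228, 0), (-224, 0), (-220, 0), (-216, 0), (-212, 0), (-208, 0), (-204, 0), (-200, 32), (-196, 43), (-192, 53), (-188, 52), (-184, 53), (-180, 53), (-176, 40), (-172, 39), (-168, 41), (-164, 41), (-160, 41), (-156, 37), (-152, 0)]
now 23 top x [-217.4 -216.5 -210.6 -205.9 -204.1] | [-208.  -207.8 -206.6 -205.8 -205.4 -204.1]
   blk 70 [-218.5 -217.1 -209.5 -202.7 -202.1]
   h [(-228, 0), (-224, 35), (-220, 53), (-216, 52), (-212, 76), (-208, 51), (-204, 41), (-200, 43), (-196, 40), (-192, 41), (-188, 41), (-184, 38), (-180, 39), (-176, 42), (-172, 40), (-168, 41), (-164, 38), (-160, 40), (-156, 42), (-152, 0)]
```

Call:
send_rows:
  rows: "-1 0 0.008 0 0;-1 0 0.016 0 0;-1 0 0.016 0 0;-1 0 0.016 0 0"

```text
time_s: 19.4
tcp_pos: [0.5405, -0.0007, 0.0059]
orientation: [0.985, -0.174, 0.009, -0.0]
ft_force: [12.9, -3.6, -4.4]
gripper_width: 0.999
gripper_force: 6.7
```

```bash
python3 sl.py | grep -E "^t |blk"
```

```text
t 19.45 scope mm [-299.   -24.2    5.9] yaw -20.04 tilt 0.98 f_scope [  1.6 -13.3] -4.5 w 0.999
   blk 171 [-206.1 -203.  -184.7 -167.  -165.9]
   blk 69 [-192.1 -190.9 -182.6 -176.8 -176.4]
   blk 66 [-221.8 -220.6 -212.9 -206.6 -206.2]
```

Call:
send_rows:
  rows: "-1 0.015 0 0 0;-1 0.03 0 0 0;-1 0.045 0 0 0;-1 0.06 0 0 0;-1 0.075 0 0 0;-1 0.12 0 0 0;-1 0.16 0.05 0 0;-1 0.16 0.1 0 0"

```text
time_s: 20.25
tcp_pos: [0.5624, -0.0373, 0.0047]
orientation: [0.985, -0.172, 0.0, 0.0]
ft_force: [0.2, 0.6, -0.3]
gripper_width: 0.998
gripper_force: 0.0
```

```bash
python3 sl.py | grep -E "^t |^s2|^now|blk|top"
```

```text
t 20.3 scope mm [-327.9  -55.9    4.5] yaw -19.87 tilt 0.1 f_scope [-1.  1.] 1.2 w 0.998
now 177 [-243.9 -240.  -211.8 -157.5 -151.1  -38.3  -37.4  -27.1  -11.5  -10.3]
s2 138 [-204.9 -202.7 -178.8 -156.2 -151.1  -38.1  -36.8  -22.   -11.7  -11. ]
s2 62 top x [-203.7 -199.1 -186.9 -171.8 -167.7] | [-171.4 -171.1 -169.7 -169.4 -168.9 -167.7]
   blk 171 [-206.1 -203.  -184.7 -167.  -165.9]
g30 19 top x [-191.  -190.7 -185.2 -180.  -179.8] | [-183.2 -182.2 -181.7 -180.1 -179.8 -179.8]
   blk 69 [-192.1 -190.9 -182.6 -176.8 -176.4]
now 55 top x [-241.1 -237.  -224.1 -210.4 -208.3] | [-210.  -209.7 -209.2 -209.  -208.8 -208.3]
   blk 165 [-246.6 -243.9 -224.6 -207.5 -206.3]
```

Call:
send_rows:
  rows: "-1 0 0.1 -0.1 0;-1 0 0.2 -0.2 0;-1 0 0.2 -0.4 0;-1 0 0.2 -0.4 0;-1 0 0.2 -0.4 0;-1 0 0.2 -0.4 0"

```text
time_s: 20.9
tcp_pos: [0.5429, -0.0826, 0.1039]
orientation: [0.985, -0.172, -0.002, -0.0]
ft_force: [-0.6, 0.0, 0.1]
gripper_width: 1.006
gripper_force: 0.0
```

```bash
python3 - <<'E'
from h import *
np.set_printoptions(precision=4,suppress=True)
p=imaging.camera("scene"); st()
for l in("needle_mid","needle_tip","forceps_mid","forceps_tip","spatula"):
    r=imaging.pinpoint(p,l); print(l,[(c2w(p,x["at"]).round(4),round(x["score"],2)) for x in r[:2]])
for b in blobs(p,(20,120,90),(35,255,255),60): print(rect(pix2w(p,b,.027)))
c=toS(cloud(p))*1000; k=(c[:,2]>46)&(c[:,2]<57)&(c[:,1]>-6)&(c[:,1]<20)&(c[:,0]<-150)&(c[:,0]>-250); print(np.percentile(c[k,0],[0,5,50,95,100]))
print(bot.hand_in())
E
```

```text
t 20.95 scope mm [-375.1  -54.2  103.5] yaw -19.82 tilt 0.21 f_scope [0.6 0.3] 1.1 w 0.999
needle_mid [(array([ 0.5405, -0.3387,  0.0246]), 0.46)]
needle_tip []
forceps_mid [(array([0.1701, 0.3157, 0.0077]), 0.83), (array([ 0.539 , -0.2902,  0.0251]), 0.73)]
forceps_tip [(array([0.247 , 0.3481, 0.0073]), 0.83), (array([ 0.6011, -0.2811,  0.0227]), 0.63)]
spatula [(array([ 0.5435, -0.3876,  0.021 ]), 0.57)]
(array([ 544.2, -337.8]), array([115.8,  11. ]), 9.0)
[-246.5501 -243.2798 -225.3915 -207.3879 -206.0092]
the job is handed in; nothing more can be done
None
```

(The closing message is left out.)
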